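# Straw in, tumbler out: offer a drink

### The job

Take the steel straw from its drying stand and put it through the hole in the tumbler's lid, all the way down to the tumbler's bottom, while the tumbler still stands in its caddy. Then draw the tumbler up out of the caddy, raise it so that its base is about 20 cm above the counter, tip it about 45 degrees over (to any side) as if offering someone a drink, and finish still holding it there in the gripper, straw in place. Leave the other things standing where they are.

Things in the scene. Friction and masses are not known exactly. Their poses are not given: they have to be found in the camera images.
- tumbler: Slim upright drinks tumbler, a straight round cylinder 56 mm in diameter and 120 mm tall including its flush white lid (top 16 mm); steel body, empty, about 0.18 kg. It stands upright in one of the caddy's two round wells, its base 8 mm above the counter. Origin: centre of its underside; z axis up along its axis. Inner bottom 6 mm above the origin, inside diameter 40 mm.
- lid_hole (a point): Centre of the mouth of the round hole, 12 mm wide, through the middle of the tumbler's lid, at the lid's top face (120 mm above the tumbler's underside, on its axis). The lid is 16 mm thick.
- straw: Stiff straight steel drinking straw, 8 mm in diameter, 160 mm long, 15 g, lower end slightly tapered. It stands upright, nearly vertical, in an end hole of the drying stand, its lower end 8 mm above the counter. Origin: centre of its lower end; z axis up along the straw. Fully in the tumbler it stands 46 mm out of the lid, and it may then lean up to about 9 degrees.
- caddy: Fixed wooden cup caddy: base board 90 x 200 x 8 mm with two round wells (rings of 72 mm outer and 62 mm inner diameter), 120 mm apart along its y axis, centred at y = -60 and +60 mm; ring tops 35 mm above the counter. Origin: centre of its underside, on the counter. The tumbler is in one well, the jar in the other.
- stand: Fixed wooden straw drying stand, a block 50 x 130 x 43 mm with three upright holes about 10 mm wide and 35 mm deep in a row along its y axis at y = -40, 0, +40 mm. Origin: centre of its underside, on the counter. The straw is in one end hole, the stirring stick in the other, the middle one is empty.
- jar: Bystander: short closed jar, white with a solid wooden lid without a hole, 56 mm in diameter, 75 mm tall, in the caddy's other well. Origin: centre of its underside.
- stirrer: Bystander: wooden stirring stick, 8 mm in diameter with an 18 mm ball on top, 115 mm long, upright in the stand's other end hole. Origin: its lower end.
- shaker: Bystander: small white salt shaker, 36 mm in diameter, 66 mm tall, on the counter between the robot and the stand and caddy. Origin: centre of its underside.
- mug: Bystander: white mug, 80 mm in diameter, 90 mm tall, beyond the task's things. Origin: centre of its underside.
- bowl: Bystander: small white bowl, 90 mm in diameter, 45 mm tall, beyond and to the left of the task's things. Origin: centre of its underside.
- soap: Bystander: clear soap bottle, 60 mm in diameter, 170 mm tall, beyond and to the right of the task's things. Origin: centre of its underside.

How it is judged:
On the way, in this order (a step that is already met when the one before it is completed fails the run):
1. the straw is through the lid's hole, down to the tumbler's bottom (lower end within 9 mm of it), the tumbler still standing in the caddy (z of straw in the frame of tumbler between 0 and 0.015 m and distance between straw and tumbler below 0.027 m and angle between the z axis of straw and the z axis of tumbler, either way round below 0.3 rad and angle between tumbler's own z axis and vertical below 0.15 rad and height (world z) of tumbler below 0.02 m and horizontal distance between tumbler and caddy below 0.075 m), for 0.2 s.
2. the tumbler is drawn up clear of the caddy, its base over 60 mm above the counter (height (world z) of tumbler above 0.06 m), for 0.1 s.
At the end, for the whole second after the job is handed in: The gripper's fingers hold the tumbler still, touching neither caddy nor stand, the centre of its base more than 150 mm above the counter, its axis tipped 30 to 60 degrees from upright, and the straw is in the lid's hole with its lower end within 9 mm of the inner bottom. The run ends while holding (z of straw in the frame of tumbler between 0 and 0.015 m and distance between straw and tumbler below 0.027 m and angle between the z axis of straw and the z axis of tumbler, either way round below 0.3 rad and height (world z) of tumbler above 0.15 m and angle between tumbler's own z axis and vertical between 0.52 and 1.05 rad and contact force between the fingers and tumbler above 1 N and linear speed of tumbler below 0.03 m/s and contact force between tumbler and caddy below 0.1 N and contact force between tumbler and stand below 0.1 N); the arm keeps its last pose, push and grip.
It fails at once if a bystander (jar, stirring stick, shaker, mug, bowl or soap bottle) is moved by more than 30 mm or tipped over (distance of any of jar, stirrer, shaker, mug, bowl, soap from where it was at the start of the episode above 0.03 m or angle between any of jar, stirrer, shaker, mug, bowl, soap's own z axis and vertical above 0.5 rad).
It also fails if it takes over 64 s, if anything falls off the work surface, if the arm or the gripper's body presses on something with over 40 N, if the wrist force passes 120 N, or if a joint passes its speed limit or range.

### The arm

A 7-joint arm with a two-finger parallel gripper is mounted at the origin on the work surface. World frame = base frame: x ahead of the robot, y to its left, z up, the work surface at z = 0. Lengths are in m, angles in rad, forces in N, time in s.
With the tool pointing down it reaches from about 0.4 to 0.85 m from the base axis. Payload 6.9 kg.
Tool frame: the origin (TCP) lies at the very end of the fingers, on their centre line; the grasp point (between the pads) lies 19 mm behind it; z points along the fingers, y is the line along which they close (so a half turn about z gives the same grasp; the last joint's range is limited). The gripper opens to 85 mm and grips with 20 to 120 N. Pads are 22 mm wide; open, the fingers measure 114 mm over their backs; the gripper's body (76 mm by 85 mm) begins 54 mm behind the grasp point. The pads swing forward as they close: fully open they stand 13 mm farther back than shut.
Start: joints at [-1.228, 0.507, -0.238, 1.5, 0.126, 1.149, -0.155], TCP at [0.147, 0.608, 0.231] pointing down, gripper open.
Joint ranges: [-3.08, 3.08], [-0.24, 2.05], [-1.43, 1.35], [0, 2.5], [-1.52, 4.66], [0.17, 1.96], [-2.89, 2.89]. Speed limits (rad/s): [2.39, 2.39, 3.14, 3.14, 3.14, 3.14, 3.14].

### API

Orientations are given as a unit quaternion [w, x, y, z].
In Python, from station import ctrl, job, grab_frame, camera_info gives the robot as it stands (ctrl), with the cameras as plain functions and the job (job). Calls block until the motion is done:
- ctrl.movep(position, orientation): joint-space move of the TCP to a pose.
- ctrl.movel(position, frame=None, max_speed=0.15): straight line of the TCP; frame=None keeps the orientation; max_speed is the mean speed in m/s.
- ctrl.set_joints(angles): joint-space move.
- ctrl.ungrasp() and ctrl.close_gripper(force=None): open the fingers fully, or close them until they stop; force is the grip in N (None keeps the last).
- ctrl.pause(seconds).
- ctrl.ik(position, orientation): joint angles nearest the present ones, or None.
- ctrl.get_state(): the state.
- grab_frame(name): name is "scene" or "top" or "wrist"; returns the picture (480x640x3 uint8, blue, green, red); there is no depth.
- camera_info(name): a dict with "mtx" (3x3 intrinsics, pixels), "R" (3x3) and "t" (3): a world point X has camera coordinates R X + t; the wrist camera has in their place "hand_eye" (4x4, takes a point from camera to tool coordinates, whose origin is the TCP and whose axes are the flange's). Camera axes: x right, y down, z forward; pixel columns grow to the right and rows downward; lengths in m; the calibration is good to about 2 mm. The wrist camera is an equidistant fisheye: a pixel r from the principal point sees the ray r / f radians off the axis. A picture is of the moment at which its call begins: read the wrist's pose just before it. camera_info takes no time and is no camera call.
A pose or a line that the arm cannot do raises ctrl.Unreachable and nothing moves.
- job.close_job(): hands the job in; it is judged then, once.
The state is a dict: "time": time; "qpos": joint angles; "qd": joint speeds; "tau": joint torques, N m; "tcp_pos": TCP position; "eef_rot": TCP orientation; "contact_force": force on the tool from outside, world axes, zero at the start; "wrist_torque": the same for the moment, N m; "width": finger opening in m; "gripper_force": force on a finger pad.
Only numpy, scipy, OpenCV 4.12 (cv2) and the standard library are available. Lean on these libraries where they do the work, as an engineer would, in place of code of your own. Each camera call takes 0.05 s, during which the arm holds its last target. There are 200 camera calls.

## Working session

There is one attempt and no reset: what is moved stays moved. The work goes in short steps, each a Python script; the robot and the scene stay as the last script left them, time stands still between calls to the robot, and variables do not carry over. Pictures are saved under pics/ and viewed, at most 10 in all, crops included, and the job is handed in when it is done.

```bash
ls; mkdir -p pics
python3 - <<'E'
from station import ctrl, job, grab_frame, camera_info
import cv2,numpy as np
for n in ("scene","top"):
    cv2.imwrite(f"pics/{n}0.png",grab_frame(n))
for n in("scene","top","wrist"):
    print(n,camera_info(n))
s=ctrl.get_state();print(s)
E
```

```text
pics
station.py
scene {'mtx': array([[530.99627208,   0.        , 327.19460411],
       [  0.        , 530.99627208, 239.8715583 ],
       [  0.        ,   0.        ,   1.        ]]), 'R': array([[-0.68488114,  0.72839721,  0.01937363],
       [ 0.44977678,  0.44352545, -0.77523288],
       [-0.57327016, -0.52222857, -0.63137837]]), 't': array([ 0.40644875, -0.18436928,  1.35734342])}
top {'mtx': array([[601.75155131,   0.        , 328.24732196],
       [  0.        , 601.75155131, 240.8310211 ],
       [  0.        ,   0.        ,   1.        ]]), 'R': array([[ 1.59610150e-02, -9.99866804e-01,  3.40875375e-03],
       [-9.85218314e-01, -1.63085356e-02, -1.70525383e-01],
       [ 1.70558262e-01, -6.36608411e-04, -9.85347388e-01]]), 't': array([-0.01448549,  0.60006108,  1.31976099])}
wrist {'mtx': array([[371.64829954,   0.        , 317.24668095],
       [  0.        , 371.64829954, 243.82062154],
       [  0.        ,   0.        ,   1.        ]]), 'hand_eye': array([[-1.65407666e-05, -9.50644823e-01, -3.10281194e-01,
         8.02178090e-02],
       [ 9.99999725e-01,  2.14491385e-
[... 227 characters left out ...]
 0.1, 'qpos': array([-1.228486  ,  0.50826711, -0.23751928,  1.50103393,  0.12570343,
        1.14892269, -0.15477751]), 'qd': array([ 0.00243237, -0.00310953, -0.00132372, -0.00228672, -0.00148351,
       -0.00018635,  0.00122985]), 'tau': array([-4.55866437e-03, -6.21840048e+01, -2.19424412e+00, -2.50206131e+01,
        1.25862178e-02,  7.75626220e-03, -1.20480615e-05]), 'tcp_pos': array([0.14659935, 0.60709142, 0.23050754]), 'eef_rot': array([-7.69969955e-05,  1.18116206e-01,  9.92999440e-01, -8.17813738e-04]), 'contact_force': array([-0.07520206, -0.03108685, -0.14543115]), 'wrist_torque': array([-0.03986821,  0.02750819, -0.05305617]), 'gripper_force': 0.0, 'width': 0.08551581180769377}
```

View pics/scene0.png

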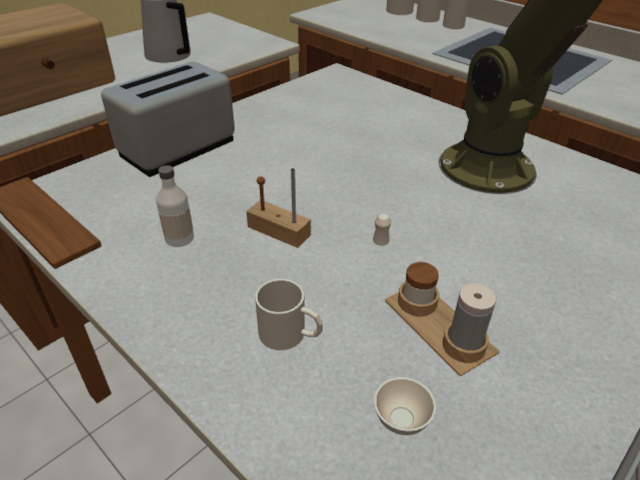

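View pics/top0.png

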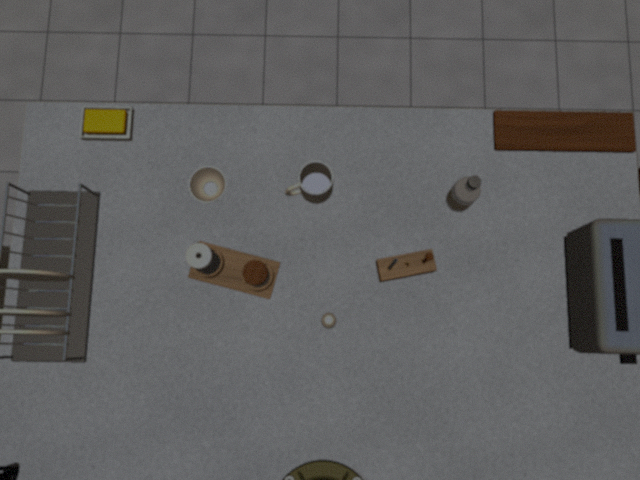

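The scene view shows the straw (top about (293,169), entering the stand near (295,222)), the lid hole near (478,296) and the shaker at (382,222). In the top view the lid is at (199,256), the stand at (406,265) and the straw near (392,265). I'll enlarge both to get exact pixels.

Run:
```python
import cv2,numpy as np
s=cv2.imread("pics/scene0.png");t=cv2.imread("pics/top0.png")
def c(im,x,y,w,h): return cv2.resize(im[y:y+h,x:x+w],(400,300),interpolation=cv2.INTER_CUBIC)
m=np.vstack([np.hstack([c(s,240,160,100,75),c(t,372,240,80,60)]),np.hstack([c(s,430,270,100,75),c(t,175,230,80,60)])])
cv2.imwrite("pics/m1.png",cv2.convertScaleAbs(m,alpha=1.3))
```

```text
(no output)
```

View pics/m1.png

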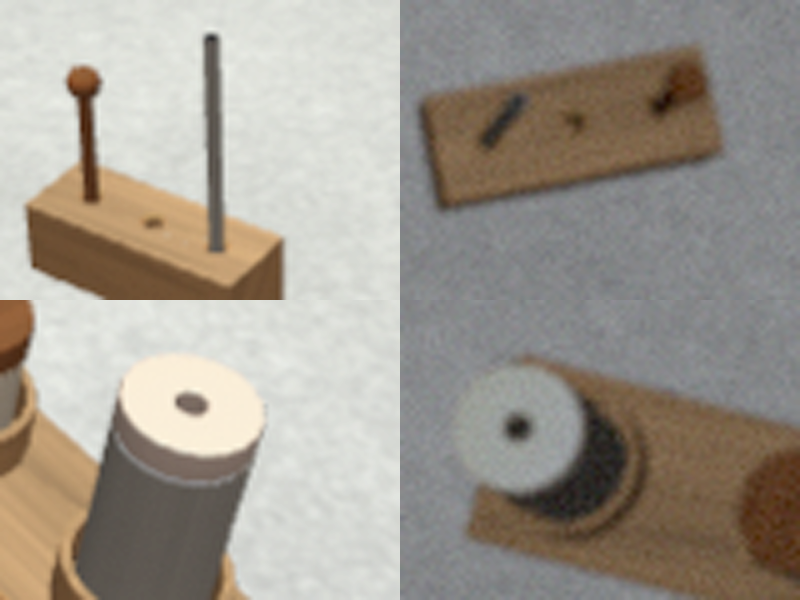

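The mosaic (scene at 4x, top at 5x) gives these pixels:

| Point | Scene | Top |
|---|---|---|
| Straw top | (293,169.3) | (396.2,259.6) |
| Straw foot at block top | (294.3,222.5) | (389.4,269) |
| Lid hole | (477.8,296) | (198.4,255.8) |

Next I'll triangulate them.

```bash
cat > h.py <<'E'
from station import ctrl, job, grab_frame, camera_info
import cv2,numpy as np
from scipy.spatial.transform import Rotation as Rot
def ray(n,p):
    c=camera_info(n);d=c["R"].T@np.linalg.solve(c["mtx"],[p[0],p[1],1.]);return -c["R"].T@c["t"],d/np.linalg.norm(d)
def wray(p,st):
    "wrist fisheye ray in the world"
    c=camera_info("wrist");K=c["mtx"];v=np.array([p[0]-K[0,2],p[1]-K[1,2]])/K[0,0]
    r=np.linalg.norm(v);d=np.r_[np.sin(r)*v/max(r,1e-9),np.cos(r)]
    w,x,y,z=st["eef_rot"];R=Rot.from_quat([x,y,z,w]).as_matrix();H=c["hand_eye"]
    return st["tcp_pos"]+R@H[:3,3],R@H[:3,:3]@d
def wproj(X,st):
    c=camera_info("wrist");K=c["mtx"];w,x,y,z=st["eef_rot"];R=Rot.from_quat([x,y,z,w]).as_matrix();H=c["hand_eye"]
    q=H[:3,:3].T@(R.T@(np.array(X)-st["tcp_pos"])-H[:3,3]);r=np.hypot(q[0],q[1]);th=np.arctan2(r,q[2])
    return K[:2,2]+K[0,0]*th*q[:2]/max(r,1e-9)
def tri(rays):
    A=0;b=0
    for o,d in rays:
        P=np.eye(3)-np.outer(d,d);A=A+P;b=b+P@o
    X=np.linalg.solve(A,b);return X,max(np.linalg.norm((np.eye(3)-np.outer(d,d))@(X-o)) for o,d in rays)
def plane(r,z): return r[0]+r[1]*(z-r[0][2])/r[1][2]
def quat(zax,yax):
    z=np.array(zax,float);z/=np.linalg.norm(z);y=np.array(yax,float);y-=z*(y@z);y/=np.linalg.norm(y)
    q=Rot.from_matrix(np.c_[np.cross(y,z),y,z]).as_quat();return np.r_[q[3],q[:3]]
E
python3 - <<'E'
from h import *
for k,a,b in [("top",(293,169.3),(396.2,259.6)),("foot",(294.3,222.5),(389.4,269)),("hole",(477.8,296),(198.4,255.8)),("ball",(261,180.5),(428.8,255.8))]:
    print(k,*tri([ray("scene",a),ray("top",b)]))
for k,p,z in [("standhole mid",(406.6,264.3),.043),("stirrer foot",(425,260),.043),("jar",(257,273),.083),("shaker",(328.5,320),.06),("mug",(316,183),.09),("bowl",(208,184),.045),("soap",(472,183),.17),("st c1",(376.5,260),.043),("st c2",(380.5,281),.043)]:
    print(k,plane(ray("top",p),z))
E
```

```text
top [ 0.54187799 -0.14487119  0.16826306] 0.0015250168085169378
foot [ 0.5394997  -0.1453544   0.03844334] 5.0906732483021405e-05
hole [0.54982822 0.27365428 0.12610469] 0.0007838192121191669
ball [ 0.55906162 -0.22176984  0.1156832 ] 0.0011635209118848631
standhole mid [ 0.5503818  -0.18414306  0.043     ]
stirrer foot [ 0.56096552 -0.22620754  0.043     ]
jar [0.5202124  0.15119088 0.083     ]
shaker [ 0.42088322 -0.00812381  0.06      ]
mug [0.72522477 0.02497303 0.09      ]
bowl [0.7308823  0.27711124 0.045     ]
soap [ 0.70893054 -0.30682541  0.17      ]
st c1 [ 0.55914548 -0.11551306  0.043     ]
st c2 [ 0.51122284 -0.12469551  0.043     ]
```

The heights fit: straw top 0.168 and hole 0.126 against 0.128 expected. Next I'll check reachability for the straw grasp, the straw insertion and the tilted tumbler grasp.

```bash
cat >> h.py <<'E'
HOLE=np.array([.550,.2737,.128]);STR=np.array([.5415,-.145,0]);SY=np.array([.966,.26,0])
E
python3 - <<'E'
from h import *
np.set_printoptions(precision=2,suppress=True)
for s in(1,-1):
    q=quat([0,0,-1],s*SY)
    for n,p in [("straw",STR+[0,0,.129]),("strawup",STR+[0,0,.32]),("hole",HOLE+[0,0,.14]),("holedn",HOLE+[0,0,.006])]:
        print(s,n,ctrl.ik(p,q))
u=np.array([.55,.274,0]);u/=np.linalg.norm(u)
for deg in (0,30,45,60):
  for az in (0,-20,-40,20):
    v=Rot.from_euler("z",az,degrees=True).apply(u);a=np.radians(deg)
    for s in(1,-1):
        y=s*np.cross([0,0,1],v)
        d=np.cos(a)*v-np.sin(a)*np.array([0,0,1]);q=quat(d,y)
        g=HOLE*[1,1,0]+[0,0,.095]
        b=a+np.pi/4;d2=np.cos(b)*v-np.sin(b)*np.array([0,0,1])
        fin=np.array([.5*v[0],.5*v[1],.26])
        print(deg,az,s,ctrl.ik(g+.019*d,q) is not None,ctrl.ik(g-.1*d,q) is not None,ctrl.ik(g+.019*d+[0,0,.15],q) is not None,ctrl.ik(fin,quat(d2,y)))
E
```

```text
1 straw [-0.11  0.56  0.51  1.82 -0.35  0.86  0.83]
1 strawup [-0.22  0.41  0.68  1.52 -0.26  1.3   0.75]
1 hole [-0.56  0.46  0.09  1.47 -0.04  1.21 -0.2 ]
1 holedn [-0.55  0.58  0.08  1.66 -0.05  0.9  -0.19]
-1 straw [-0.42  0.79  1.15  1.82 -0.82  1.1  -1.84]
-1 strawup [-0.44  0.55  1.15  1.53 -0.51  1.4  -2.13]
-1 hole [-0.11  0.52 -0.66  1.47  0.32  1.27  2.6 ]
-1 holedn [-0.1   0.65 -0.68  1.66  0.47  1.01  2.47]
0 0 1 False False False [ 0.57  0.09 -1.2   2.47  2.24  0.23 -0.75]
0 0 -1 False False False [ 0.23  0.05 -0.83  2.47  2.45  0.19  2.19]
0 -20 1 False False False [ 0.92  0.09 -1.2   2.47  2.24  0.23 -0.75]
0 -20 -1 False False False [ 0.58  0.05 -0.83  2.47  2.45  0.19  2.19]
0 -40 1 True True True [ 0.93  0.05 -0.83  2.47  2.45  0.19 -0.96]
0 -40 -1 True True True [ 0.93  0.05 -0.83  2.47  2.45  0.19  2.19]
0 20 1 False False False [ 0.22  0.09 -1.2   2.47  2.24  0.23 -0.75]
0 20 -1 False False False [-0.12  0.05 -0.83  2.47  2.45  0.19  2.19]
30 0 1 False False True [-0.42  0.15 -0.12  2.    0.06  0.73  1.46]
30 0 -1 False False True [-0.84  0.16  0.37  2.   -0.08 
[... 815 characters left out ...]
1.78 -0.37  1.14 -1.2 ]
45 20 1 True True True [-0.52  0.31 -0.46  1.77  0.15  1.1   1.35]
45 20 -1 True True True [-1.1   0.3   0.32  1.78 -0.1   1.08 -1.5 ]
60 0 1 True True True [-0.29  0.45 -0.33  1.56  0.1   1.41  1.39]
60 0 -1 True True True [-0.79  0.47  0.46  1.57 -0.18  1.41 -1.41]
60 -20 1 True True True [-0.11  0.44 -0.07  1.56  0.01  1.4   1.5 ]
60 -20 -1 True True True [-0.52  0.5   0.6   1.57 -0.23  1.42 -1.34]
60 -40 1 True True True [-0.05  0.46  0.39  1.57 -0.15  1.41  1.7 ]
60 -40 -1 True True True [-0.31  0.56  0.86  1.57 -0.35  1.46 -1.2 ]
60 20 1 True True True [-0.54  0.47 -0.49  1.56  0.16  1.42  1.32]
60 20 -1 True True True [-1.07  0.46  0.35  1.57 -0.13  1.4  -1.46]
```

Run:
```python
from h import *
q=quat([0,0,-1],SY)
ctrl.movep(STR+[0,0,.30],q)
ctrl.movel(STR+[0,0,.21],max_speed=.2)
st=ctrl.get_state();print(st["time"],st["tcp_pos"],wproj([.5419,-.1449,.168],st))
a=grab_frame("wrist");b=grab_frame("scene")
cv2.imwrite("pics/m2.png",np.hstack([cv2.resize(a,(400,300)),cv2.resize(b[100:250,200:400],(400,300))]))
cv2.imwrite("pics/w2.png",a)
```

```text
3.6917 [ 0.5419333  -0.14513526  0.21065918] [318.57887454 276.87925159]
```

View pics/m2.png

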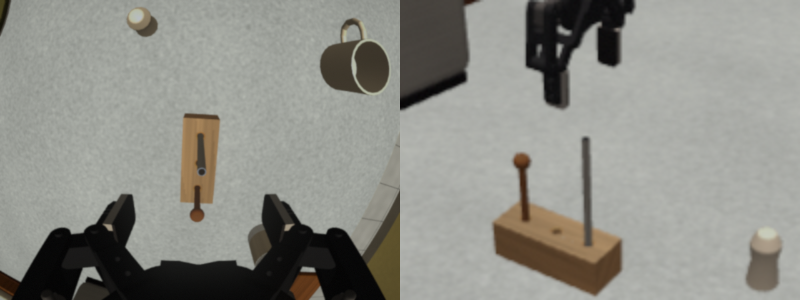

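The wrist view has the straw top at (323,274), within about 2 mm of the prediction, with the straw between the fingers. I'll grasp it.

Run:
```python
from h import *
st=ctrl.get_state()
p=plane(wray((323,273.6),st),.168);print("wrist est",p)
ctrl.movel(STR+[0,0,.129],max_speed=.1)
ctrl.close_gripper(30)
st=ctrl.get_state();print(st["time"],st["tcp_pos"],st["width"],st["gripper_force"],st["contact_force"])
ctrl.movel(STR+[0,0,.30],max_speed=.1)
q=quat([0,0,-1],SY)
ctrl.movep(HOLE+[0,0,.121+.04],q)
ctrl.pause(.3)
st=ctrl.get_state();print(st["time"],st["tcp_pos"],st["width"],st["gripper_force"],"hole exp",wproj(HOLE,st),"tip exp",wproj(st["tcp_pos"]-[0,0,.121],st))
a=grab_frame("wrist");b=grab_frame("scene")
cv2.imwrite("pics/w3.png",a);cv2.imwrite("pics/s3.png",b)
cv2.imwrite("pics/m3.png",np.hstack([cv2.resize(a[150:450,170:470],(400,400),interpolation=cv2.INTER_CUBIC),cv2.resize(b[210:330,420:540],(400,400),interpolation=cv2.INTER_CUBIC)]))
```

```text
wrist est [ 0.54436994 -0.14307592  0.168     ]
5.4417 [ 0.54245544 -0.1447308   0.12918376] 0.007121894900202473 29.209515186958015 [2.83508041 1.68663464 0.22580382]
9.15 [0.55030758 0.27292731 0.28914959] 0.007339321374075634 29.63228701846674 hole exp [317.91309456 220.81635313] tip exp [318.15442999 235.50278667]
```

View pics/m3.png

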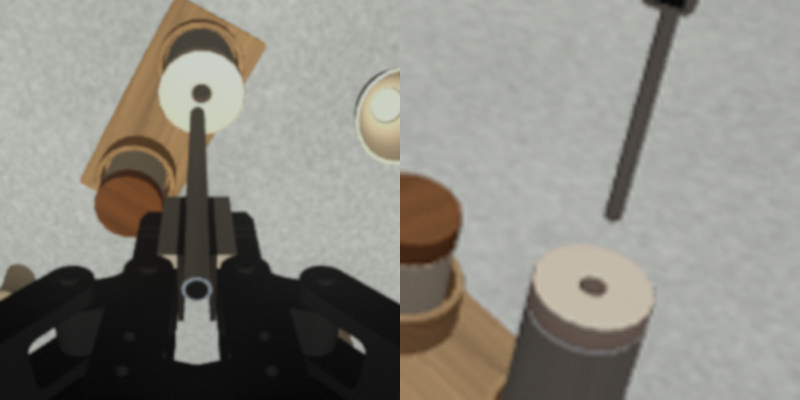

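Wrist view: hole at (321.1,219.8), straw tip at about (318.1,233.5). Scene view: hole at (477.9,295.8), tip at (484.2,274.8). I'll triangulate both with the same camera pair, so that calibration error mostly cancels.

Run:
```python
from h import *
st=ctrl.get_state()
h=tri([ray("scene",(477.9,295.8)),wray((321.1,219.8),st)]);t=tri([ray("scene",(484.2,274.8)),wray((318.1,233.5),st)])
print("hole",h,"tip",t)
hp=plane(wray((321.1,219.8),st),.128);print("wrist plane hole",hp, "tip-tcp",t[0]-st["tcp_pos"])
d=h[0][:2]-t[0][:2];print("d",d)
p=np.r_[st["tcp_pos"][:2]+d,.128+.121+.010]
ctrl.movel(p,max_speed=.1);ctrl.pause(.3)
st=ctrl.get_state();print(st["time"],st["tcp_pos"],p)
a=grab_frame("wrist");b=grab_frame("scene")
cv2.imwrite("pics/w4.png",a);cv2.imwrite("pics/s4.png",b)
cv2.imwrite("pics/m4.png",np.hstack([cv2.resize(a[170:270,270:370],(400,400),interpolation=cv2.INTER_CUBIC),cv2.resize(b[250:320,445:515],(400,400),interpolation=cv2.INTER_CUBIC)]))
```

```text
hole (array([0.55210046, 0.27568435, 0.12922979]), np.float64(0.00028927750957604705)) tip (array([0.54946523, 0.27535384, 0.17116154]), np.float64(0.000336764577188402))
wrist plane hole [0.55215543 0.27567877 0.128     ] tip-tcp [-0.00066868  0.00202319 -0.11788593]
d [0.00263523 0.00033051]
10.0 [0.5529604  0.27371266 0.25954762] [0.55276914 0.27366116 0.259     ]
```

View pics/m4.png

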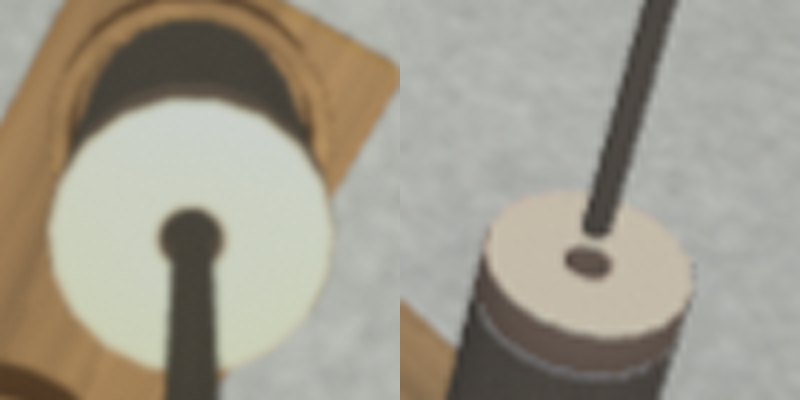

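Run:
```python
from h import *
def pr(X):
    c=camera_info("scene");q=c["mtx"]@(c["R"]@np.array(X)+c["t"]);return q[:2]/q[2]
st=ctrl.get_state()
H=np.array([.5521,.2757,.1285])
o=np.array([477.9,296.0])-pr(H)
for dz in(.009,.011,.013): print(dz,pr(H+[0,0,dz])+o,"dy1mm",pr(H+[0,.001,dz])-pr(H+[0,0,dz]),wproj(H+[0,0,dz],st))
print(tri([ray("scene",(479.3,290.6)),wray((318.,228.5),st)]))
```

```text
0.009 [479.0720138  291.82194109] dy1mm [0.57580706 0.32460064] [317.81220177 232.43472377]
0.011 [479.33469782 290.88551074] dy1mm [0.57687637 0.32450272] [317.81784362 233.19795045]
0.013 [479.59820337 289.94615173] dy1mm [0.57794956 0.32440261] [317.82356319 233.97194489]
(array([0.55153765, 0.27711517, 0.13948888]), np.float64(0.0020259968306650953))
```

The tip lines up over the hole in both views: scene predicts (479.3,290.7) and I measure (479.3,290.6), and the wrist view is centred. I'll lower it while watching the force.

```bash
cat > ins.py <<'E'
from h import *
p=np.array([.55277,.27366,.259])
F0=ctrl.get_state()["contact_force"]
for z in list(np.arange(.254,.1365,-.008))+[.135]:
    p[2]=z;ctrl.movel(p,max_speed=.08)
    s=ctrl.get_state();f=s["contact_force"]-F0;print("%.3f"%z,f.round(1),"%.4f"%(s["tcp_pos"][2]),round(s["time"],1))
    if abs(f[2])>6 or np.hypot(*f[:2])>10: print("stop");break
a=grab_frame("wrist");b=grab_frame("scene")
cv2.imwrite("pics/m5.png",np.hstack([cv2.resize(a[150:450,170:470],(400,400)),cv2.resize(b[210:330,420:540],(400,400),interpolation=cv2.INTER_CUBIC)]))
E
python3 ins.py
```

```text
0.254 [ 0.1 -0.4 -0.6] 0.2535 10.3
0.246 [-0.1 -0.2 -0.9] 0.2454 10.6
0.238 [-0.1 -0.9 -0.6] 0.2375 10.8
0.230 [ 1.7 -1.4  0. ] 0.2296 11.1
0.222 [-0.5 -0.7 -0.1] 0.2216 11.3
0.214 [ 0.2 -1.2  0.4] 0.2136 11.6
0.206 [ 0.1 -0.8 -0.6] 0.2056 11.8
0.198 [-0.4  0.4 -0.2] 0.1976 12.1
0.190 [ 0.1 -0.1 -0.1] 0.1896 12.3
0.182 [ 0.3 -1.3  0.1] 0.1816 12.6
0.174 [ 0.2 -0.5 -1.3] 0.1736 12.8
0.166 [ 1.2 -1.1  0. ] 0.1656 13.1
0.158 [ 0.1 -0.6 -1. ] 0.1576 13.3
0.150 [ 0.8 -0.4 -1. ] 0.1496 13.6
0.142 [ 0.8  0.7 -0.4] 0.1416 13.8
0.135 [ 0.1 -0.9  0.8] 0.1351 14.1
```

It's in with no resistance. I'll release, back off and check.

Run:
```python
from h import *
ctrl.ungrasp()
s=ctrl.get_state()
ctrl.movel(s["tcp_pos"]*[1,1,0]+[0,0,.26],max_speed=.2)
s=ctrl.get_state();print(s["time"],s["tcp_pos"],"strawtop exp",wproj([.552,.2757,.174],s))
a=grab_frame("wrist");b=grab_frame("scene");t=grab_frame("top")
cv2.imwrite("pics/s6.png",b)
cv2.imwrite("pics/m6.png",np.hstack([cv2.resize(a[120:420,170:470],(400,400)),cv2.resize(b[230:350,420:540],(400,400),interpolation=cv2.INTER_CUBIC)]))
```

```text
15.7083 [0.55214207 0.2736731  0.25887761] strawtop exp [319.14467458 248.69589489]
```

View pics/m6.png

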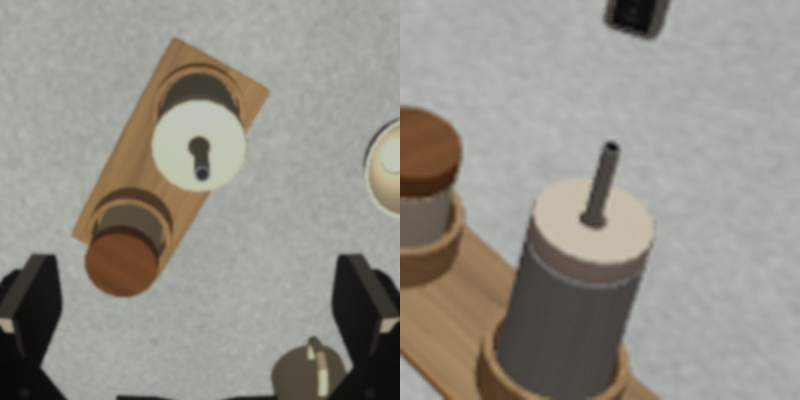

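The straw stands in the lid: wrist view has its top at (321.5,249.8), scene at (483.3,273.8). I'll check its height and pre-check the tumbler grasp poses.

```bash
cat >> h.py <<'E'
AX=np.array([.552,.2757,0]);V=np.array([np.cos(np.radians(-13.5)),np.sin(np.radians(-13.5)),0]);Z=np.array([0,0,1.])
YT=-np.cross(Z,V)
def dd(deg): a=np.radians(deg);return np.cos(a)*V-np.sin(a)*Z
G=AX+.085*Z;D=dd(30);Q=quat(D,YT)
gf=np.array([.50,.27,.254]);QF=quat(dd(75),YT);PF=gf+.019*dd(75)
E
python3 - <<'E'
from h import *
np.set_printoptions(precision=3,suppress=True)
s=ctrl.get_state()
print(tri([ray("scene",(483.3,273.8)),wray((321.5,249.8),s)]))
for p,q in [(G-.11*D+.18*Z-.03*V,Q),(G-.11*D,Q),(G-.05*D,Q),(G+.019*D,Q),(G+.019*D+.16*Z,Q),(PF,QF)]: print(p,ctrl.ik(p,q))
E
```

```text
(array([0.553, 0.275, 0.176]), np.float64(0.0005609767163078835))
[0.43  0.305 0.32 ] [-0.456  0.501 -1.225  2.182  1.332  1.7    2.187]
[0.459 0.298 0.14 ] [-0.598  0.884 -1.029  2.351  1.552  1.779  1.755]
[0.51  0.286 0.11 ] [-0.48   0.974 -1.029  2.332  1.705  1.813  1.812]
[0.568 0.272 0.076] [-0.561  0.904 -0.633  2.286  1.867  1.49   1.786]
[0.568 0.272 0.236] [-1.348  0.54   0.555  2.212  1.654  0.653  2.053]
[0.505 0.269 0.236] [-1.417  0.624  1.283  1.83  -0.596  0.936 -1.756]
```

The straw top measures 0.176 against 0.174 expected, so it is on the bottom. Next I'll make the side grasp of the tumbler, with the tool tilted 30° down.

Run:
```python
from h import *
np.set_printoptions(precision=3,suppress=True)
s=ctrl.get_state()
ctrl.movel(s["tcp_pos"]*[1,1,0]+[0,0,.34],max_speed=.2)
ctrl.movep(G-.11*D+.18*Z-.03*V,Q)
ctrl.movel(G-.11*D,max_speed=.15)
s=ctrl.get_state();print(s["time"],s["tcp_pos"],s["qpos"])
ctrl.pause(.1)
a=grab_frame("wrist");b=grab_frame("scene")
cv2.imwrite("pics/m7.png",np.hstack([cv2.resize(a,(400,300)),cv2.resize(b[150:360,360:640],(400,300))]))
print(wproj(AX+.128*Z,s))
```

```text
19.6333 [0.459 0.298 0.141] [-0.606  0.874 -1.013  2.35   1.553  1.764  1.754]
[317.233 194.423]
```

View pics/m7.png

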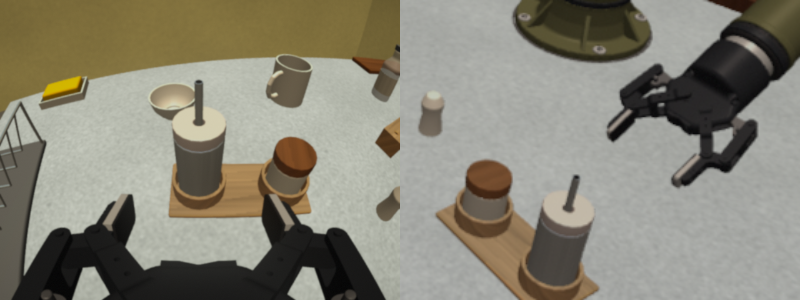

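The tumbler sits centred between the fingers (hole at about (318,194), as predicted) and the jar is clear of the right finger. I'll advance, grip and lift.

Run:
```python
from h import *
np.set_printoptions(precision=3,suppress=True)
P=G+.025*D
ctrl.movel(P,max_speed=.1)
s=ctrl.get_state();print(s["time"],s["tcp_pos"],s["contact_force"],s["qpos"])
ctrl.close_gripper(60)
s=ctrl.get_state();print(s["time"],s["width"],s["gripper_force"],s["contact_force"])
p=s["tcp_pos"]
try:
    ctrl.movel(p+.04*Z,max_speed=.05)
    ctrl.movel(p+.17*Z,max_speed=.1)
except ctrl.Unreachable as e: print("unreach",e)
ctrl.pause(.2)
s=ctrl.get_state();print(s["time"],s["tcp_pos"],s["qpos"],s["width"],s["gripper_force"],s["contact_force"])
```

```text
21.3333 [0.573 0.271 0.073] [-0.076 -0.228  0.581] [-0.41   1.008 -0.885  2.279  1.886  1.703  1.871]
21.725 0.054735389789897164 63.228261061012745 [-1.825 -0.421  3.125]
24.3333 [0.573 0.271 0.242] [-0.278  0.659 -1.051  2.186  1.67   1.544  2.217] 0.05532008605489738 63.67090171203017 [-0.503  0.225 -2.405]
```

Held and lifted. Now I'll tip it by turning the last joint 0.92 rad, which tilts the axis about 45°.

Run:
```python
from h import *
np.set_printoptions(precision=3,suppress=True)
q=ctrl.get_state()["qpos"].copy()
for k in range(1,5):
    t=q.copy();t[6]-=.23*k;ctrl.set_joints(t)
ctrl.pause(.5)
s=ctrl.get_state();print(s["time"],s["tcp_pos"],s["qpos"],s["width"],s["gripper_force"],s["contact_force"])
w,x,y,z=s["eef_rot"];R=Rot.from_quat([x,y,z,w]).as_matrix()
a=R@(np.c_[np.cross(YT,D),YT,D].T@Z);print("axis",a,"tilt",np.degrees(np.arccos(a[2])),"base",s["tcp_pos"]-R[:,2]*.025-.077*a)
w=grab_frame("wrist");b=grab_frame("scene")
cv2.imwrite("pics/m8.png",np.hstack([cv2.resize(w,(400,300)),cv2.resize(b[90:300,360:640],(400,300))]))
```

```text
26.1667 [0.573 0.271 0.242] [-0.278  0.659 -1.051  2.186  1.671  1.544  1.298] 0.05457409148681361 86.373299899642 [-0.91  -0.09  -2.811]
axis [-0.326 -0.63   0.705] tilt 45.14592419678842 base [0.577 0.324 0.201]
```

View pics/m8.png

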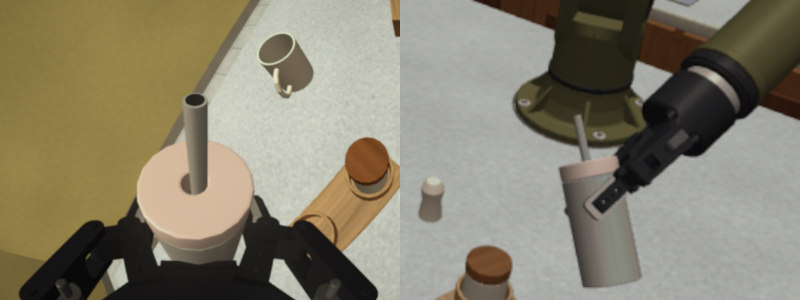

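The tumbler is tipped 45° with its base at 0.20 m. The straw is still seated, with about 46 mm showing, and the bystanders in view are undisturbed. Handing in.

```bash
python3 -c "
from station import ctrl, job, grab_frame, camera_info
print(job.close_job())"
```

```text
the job is handed in; nothing more can be done
None
```

I handed the job in at about 26 s: the gripper holds the tumbler tipped 45° with its base about 0.20 m up and the straw seated in the lid; no verdict came back.

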